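Finish the case layer and show its mark to the camera by mirror

ROBOT

A 7-joint arm with a two-finger parallel gripper is mounted at the origin on the work surface. World frame = base frame: x ahead of the robot, y to its left, z up, the work surface at z = 0. Lengths are in m, angles in rad, forces in N, time in s.
With the tool pointing down it reaches from about 0.35 to 0.9 m from the base axis. Payload 7.2 kg.
Tool frame: the origin (TCP) lies midway between the tips of the shut fingers; the grasp point (between the pads) lies 19 mm behind it (ctrl.pinch_z is the distance from the TCP to the grasp point, in m); z points along the fingers, y is the line along which they close (so a half turn about z gives the same grasp; the last joint's range is limited). The gripper opens to 85 mm and grips with 20 to 120 N. Pads are 22 mm wide; open, the fingers measure 114 mm over their backs; the gripper's body (76 mm by 85 mm) begins 54 mm behind the grasp point. The pads swing forward as they close: fully open they stand 13 mm farther back than shut.
Start: joints at [-1.323, 0.411, -0.013, 1.596, 0.006, 1.134, -0.082], TCP at [0.194, 0.594, 0.231] pointing down, gripper open.
Joint ranges: [-2.95, 2.95], [-0.29, 1.99], [-1.47, 1.44], [0.14, 2.54], [-1.03, 4.17], [0.13, 1.85], [-2.86, 2.86]. Speed limits (rad/s): [2.39, 2.39, 3.01, 3.01, 3.14, 3.14, 3.14].

INTERFACE

Orientations are given as a rotation vector (axis times angle).
In Python, from rig import ctrl gives the robot as it stands. The module is installed in compiled form; this text tells all that it offers.
- The arm moves only by the tool jog_arm, never from a script. Its arguments are lists of equal length, an entry for each row: "dr": the turn, a rotation vector about the world's x, y, z in rad, a list of three; "delta_pos": the shift along the world's x, y, z in units of 40 mm (1.0 is 40 mm), a list of three; "fingers": the closure, from 0 (fully open) to 1 (shut). A call has exactly 8 rows; each row shifts and turns the commanded pose from where the row before left it; what a row does not reach is not made up. A row lasts 1/12 s, in which the tool goes at most 41.7 mm and 7.16 degrees, less where a joint would pass 70% of its speed; a pose out of reach is approached as far as the arm can. A call is refused whole if a number of a shift passes 1 or a number of a turn 0.125, either way. A call with a gripper value outside its range is refused whole. The fingers move at their own pace and stop on an object; "squeeze" is the grip in N (left out, the last holds). Time passes only in rows, so rows that do not move let the fingers close, or fill a call up. It gives the time, the measured TCP pose, the force, the opening and the grip force at its end, in the units of the state.
- ctrl.get_obs(): the state, without advancing time (a new reading comes with each control period).
- ctrl.camera(name): name is "scene" or "side" or "wrist"; returns the picture (400x640x3 uint8, red, green, blue); there is no depth.
- ctrl.camera_model(name): a dict with "K" (3x3 intrinsics, pixels), "cam_to_world" (4x4, takes a point from camera to world coordinates); the wrist camera has in their place "T_tool_cam" (4x4, takes a point from camera to tool coordinates, whose origin is the TCP and whose axes are the flange's). Camera axes: x right, y down, z forward; pixel columns grow to the right and rows downward; lengths in m; the calibration is good to about 2 mm. A picture is of the moment at which its call begins: read the wrist's pose just before it. camera_model takes no time and is no camera call.
- ctrl.hand_in(): hands the job in; it is judged then, once.
The state is a dict: "time": time; "joint_positions": joint angles; "dq": joint speeds; "tau": joint torques, N m; "ee_pos": TCP position; "orientation": TCP orientation; "force": force on the tool from outside, world axes, zero at the start; "moment": the same for the moment, N m; "width": finger opening in m; "grasp_force": force on a finger pad.
Only numpy, scipy, OpenCV 4.12 (cv2) and the standard library are available. Lean on these libraries where they do the work, as an engineer would, in place of code of your own. Each camera call takes 0.05 s, during which the arm holds its last target. There are 200 camera calls.

TASK

Finish the pinwheel layer on the little pallet: set the loose case with the cross in the empty place on the mirror's side, its cross facing out of the layer towards the mirror, and the plain loose case in the empty place opposite, both flat on the pallet and square with it. Then take the mirror by the bar on its top and turn it until the camera on its stand sees the cross in the middle of the mirror, and finish there while still holding the mirror at that angle, because its spring turns it back when let go. Leave the two cases already laid in their places and do not disturb the bottle, the jar and the polishing pad.

Things in the scene. Friction and masses are not known exactly. Their poses are not given: they have to be found in the camera images.
- pallet: Wooden pallet slab, 200 x 200 mm, top at 25 mm, fixed. Origin: centre of its underside; its -y side faces the mirror. Layer: four cases in a pinwheel round a square hole, 4 mm apart; centres (x, y, mm, pallet frame): (-32, -57) and (32, 57), length along pallet x, both empty at first; (57, -32) and (-57, 32), length along pallet y, already laid.
- place_near_mirror (a point): Centre of the empty place at (-32, -57) mm on the pallet's top (z 25 mm), for the marked case; axes as the pallet's.
- place_opposite (a point): Centre of the empty place at (32, 57) mm on the pallet's top, for the plain case; axes as the pallet's.
- marked_case: Loose grey case with the cross, on the table left of the pallet. Same size as the plain case. A paper label with a black cross covers the middle of its -y long side and folds over onto the lid's edge there, white, seen from above. It belongs with its -y side along the pallet's -y. Origin: centre of its underside.
- mark (a point): Centre of the cross, 40 mm across: on the middle of the marked case's -y side, 25 mm above its underside.
- plain_case: The other loose case, no label; either way round is right. All cases: 110 mm long (x), 60 wide (y), 50 high to the flat lid, about 0.25 kg. On the lid a carry handle: a bar 70 mm long along x, 14 thick along y, from 18 to 34 mm above the lid (top 84 mm above the underside), open under its middle. Origin: centre of its underside.
- laid_front: Plain case of the same kind, loose, already laid on the pallet at (57, -32) mm with its length along the pallet's y. Origin: centre of its underside.
- laid_back: Plain case of the same kind, loose, already laid at (-57, 32) mm with its length along the pallet's y. Origin: centre of its underside.
- station: Fixed mirror stand to the right of the pallet: aluminium base plate 235 x 85 mm, 12 mm thick. Origin: on the table under the mirror's upright spindle. A small black camera (50 mm wide, top at 70 mm) stands 133 to 177 mm along its +x and looks along its -x straight at the mirror.
- lens (a point): Front of the camera's lens: 117 mm along the station's x from the spindle, 50 mm above the table.
- mirror: Upright mirror, 74 x 58 mm, black frame. Origin: glass centre, on the upright spindle axis, 50 mm up. x: normal out of the glass; y along the glass; z up. At rest the glass squarely faces the camera; it turns counter-clockwise from above (towards the pallet) up to 1.35 rad; a weak spring (0.05 N m per rad) turns it back. To show the mark its normal must halve the angle between lens and mark.
- grip (a point): Middle of the grip bar on top of the mirror, 54 mm above the glass centre (104 mm above the table), on the spindle axis: the bar is 50 mm long along the mirror's y, 14 mm thick along its x, 18 mm high (95 to 113 mm above the table), with 16 mm of air between it and the frame except for a 14 mm neck in the middle.
- sight (a point): Not a solid thing: the camera's line of sight after the mirror. Origin at the glass centre; its x axis is the direction in which the camera sees by way of the mirror, turned from the station's x by twice the mirror's angle; y level, to the left of that direction.
- spray_bottle: Bystander: upright bottle, 56 mm across and 150 mm high, beyond the pallet. Origin: centre of its underside.
- wax_jar: Bystander: low jar, 64 mm across and 60 mm high, beyond the pallet. Origin: centre of its underside.
- polishing_pad: Bystander: round foam pad lying on the table, 90 mm across and 36 mm high, near the right of the robot. Origin: centre of its underside.

How it is judged:
On the way, in this order (a step that is already met when the one before it is completed fails the run):
1. the layer is complete: all four cases flat and square in their places, cross outwards, let go (x of marked_case in the frame of pallet between -0.042 and -0.022 m and y of marked_case in the frame of pallet between -0.067 and -0.047 m and z of each of marked_case, plain_case, laid_front, laid_back in the frame of pallet below 0.03 m and angle between each of marked_case, plain_case, laid_front, laid_back's own z axis and vertical below 0.06 rad and angle between the x axis of each of marked_case, plain_case and the x axis of pallet, either way round below 0.12 rad and contact force between the fingers and marked_case below 0.2 N and linear speed of each of marked_case, plain_case, laid_front, laid_back below 0.02 m/s and y of mark in the frame of pallet below -0.07 m and x of plain_case in the frame of pallet between 0.022 and 0.042 m and y of plain_case in the frame of pallet between 0.047 and 0.067 m and contact force between the fingers and plain_case below 0.2 N and x of laid_front in the frame of pallet between 0.047 and 0.067 m and y of laid_front in the frame of pallet between -0.042 and -0.022 m and angle between the x axis of each of laid_front, laid_back and the y axis of pallet, either way round below 0.12 rad and contact force between the fingers and laid_front below 0.2 N and x of laid_back in the frame of pallet between -0.067 and -0.047 m and y of laid_back in the frame of pallet between 0.022 and 0.042 m and contact force between the fingers and laid_back below 0.2 N), for 0.2 s.
2. the mirror, held by the fingers, shows the cross to the camera (x of mark in the frame of sight above 0.05 m and y of mark in the frame of sight between -0.025 and 0.025 m and contact force between the fingers and mirror above 0.5 N and angle between the x axis of mirror and the x axis of station, either way round above 0.15 rad and angular speed of mirror below 0.1 rad/s), for 0.3 s.
At the end, for the whole second after the job is handed in: All four cases flat on the pallet, untouched, within 10 mm along x and y and 0.12 rad of their places, cross outwards on the mirror's side; the fingers hold the mirror still (under 0.1 rad/s), the cross's centre within 25 mm sideways of the camera's reflected line of sight (all of step 1 and all of step 2); the arm keeps its last pose, push and grip.
It fails at once if the bottle, the jar or the pad is moved by more than 25 mm or tipped (distance of any of spray_bottle, wax_jar, polishing_pad from where it was at the start of the episode above 0.025 m or angle between any of spray_bottle, wax_jar, polishing_pad's own z axis and vertical above 0.5 rad).
It also fails if it takes over 51 s, if anything falls off the work surface, if the arm or the gripper's body presses on something with over 40 N, if the wrist force passes 120 N, or if a joint passes its speed limit or range.

## Working session

There is one attempt and no reset: what is moved stays moved. The work goes in short steps, Python scripts to look and compute and a tool call to move; the robot and the scene stay as the last step left them, time stands still between calls to the robot, and variables do not carry over. Pictures are saved under pics/ and viewed, at most 10 in all, crops included, and the job is handed in when it is done.

Besides the shell and the picture viewer there is one more tool, called after "Emit:" as name(argument=value, ...) on one line, values as JSON. jog_arm: Moves the arm, as the interface text tells. Its arguments: {"type":"object","properties":{"dr":{"type":"array"},"delta_pos":{"type":"array"},"fingers":{"type":"array"},"squeeze":{"type":"number"}},"required":["dr","delta_pos","fingers"]}

```bash
mkdir -p pics
python3 - <<'E'
from rig import ctrl
import cv2,numpy as np
np.set_printoptions(precision=4,suppress=True)
print(ctrl.get_obs())
for n in("scene","side","wrist"):
    m=ctrl.camera_model(n);print(n,m)
for n in("scene","side"):
    cv2.imwrite(f"pics/{n}0.png",cv2.resize(ctrl.camera(n)[:,:,::-1],(800,500),interpolation=cv2.INTER_CUBIC))
E
```

```text
{'time': 0.0, 'joint_positions': array([-1.3232,  0.4119, -0.0127,  1.5971,  0.0056,  1.1343, -0.0822]), 'dq': array([-0.0011, -0.0016,  0.0003,  0.0005,  0.001 ,  0.0004, -0.0008]), 'tau': array([ -0.0001, -60.0623,   0.6822, -29.9413,   0.0138,   0.0103,
        -0.    ]), 'ee_pos': array([0.194 , 0.5936, 0.2304]), 'orientation': array([-0.4939, -3.1024,  0.0026]), 'force': array([-0.5095,  0.789 ,  0.8081]), 'moment': array([0.0415, 0.0212, 0.005 ]), 'grasp_force': 0.0, 'width': 0.08576350835511766}
scene {'K': array([[401.7712,   0.    , 313.7604],
       [  0.    , 401.7712, 200.3624],
       [  0.    ,   0.    ,   1.    ]]), 'cam_to_world': array([[-0.7396,  0.3847, -0.5523,  1.1084],
       [ 0.673 ,  0.4223, -0.6072,  0.5563],
       [-0.0004, -0.8208, -0.5712,  0.6632],
       [ 0.    ,  0.    ,  0.    ,  1.    ]])}
side {'K': array([[482.5138,   0.    , 323.7326],
       [  0.    , 482.5138, 208.6758],
       [  0.    ,   0.    ,   1.    ]]), 'cam_to_world': array([[ 0.8727, -0.3502,  0.3402,  0.0571],
       [-0.4882, -0.6198,  0.6144, -0.905 ],
       [-0.0043, -0.7023, -0.7119,  1.088 ],
       [ 0.    ,  0.    ,  0.    ,  1.    ]])}
wrist {'K': array([[296.0503,   0.    , 320.8321],
       [  0.    , 296.0503, 200.5216],
       [  0.    ,   0.    ,   1.    ]]), 'T_tool_cam': array([[-0.0007, -0.9607, -0.2777,  0.0705],
       [ 1.    , -0.0007, -0.0003,  0.0013],
       [ 0.0001, -0.2777,  0.9607, -0.1429],
       [ 0.    ,  0.    ,  0.    ,  1.    ]])}
```

View pics/scene0.png

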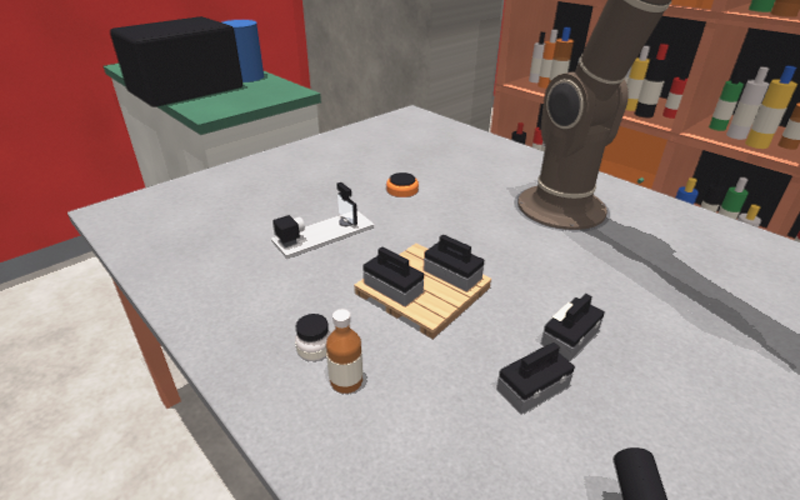

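View pics/side0.png

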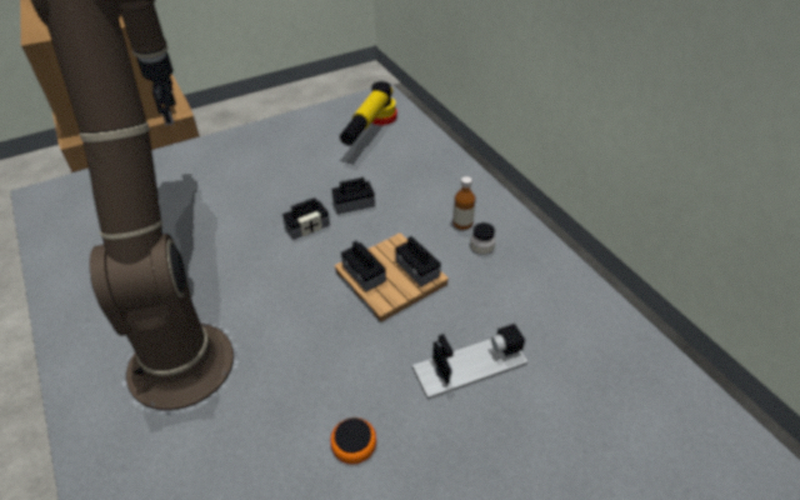

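Scene: pallet corners at about (356,286), (417,245), (490,284) and (433,330); the plain case is near (537,375), the marked case near (573,322), and the mirror at (346,205). I'll enlarge these for accurate points.

Run:
```python
from rig import ctrl
import cv2,numpy as np
a=ctrl.camera("scene")[:,:,::-1]
b=ctrl.camera("side")[:,:,::-1]
cv2.imwrite("pics/c1.png",cv2.resize(a[185:330,280:490],(798,551),interpolation=cv2.INTER_CUBIC)) #x3.8
s1=cv2.resize(b[260:320,325:425],(800,480),interpolation=cv2.INTER_CUBIC) #x8
cv2.imwrite("pics/c2.png",cv2.resize(b[135:320,220:430],None,fx=3.2,fy=3.2,interpolation=cv2.INTER_CUBIC)) #x3.2
```

```text
(no output)
```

View pics/c1.png

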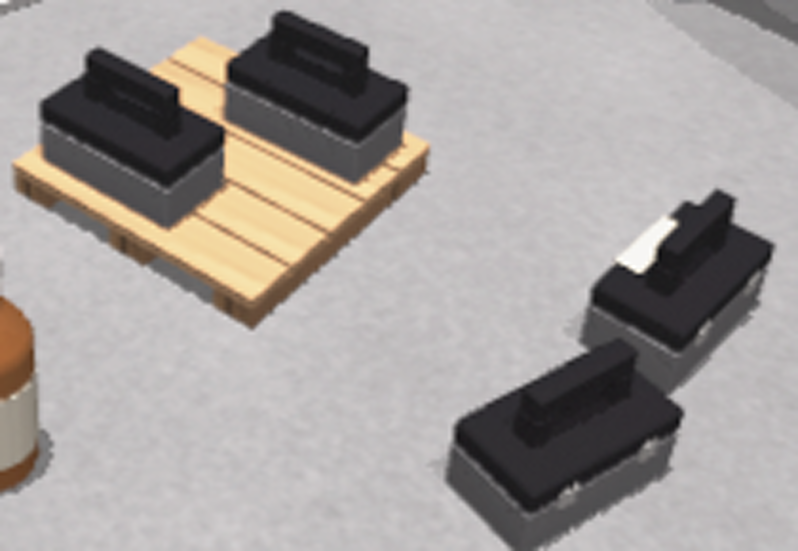

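View pics/c2.png

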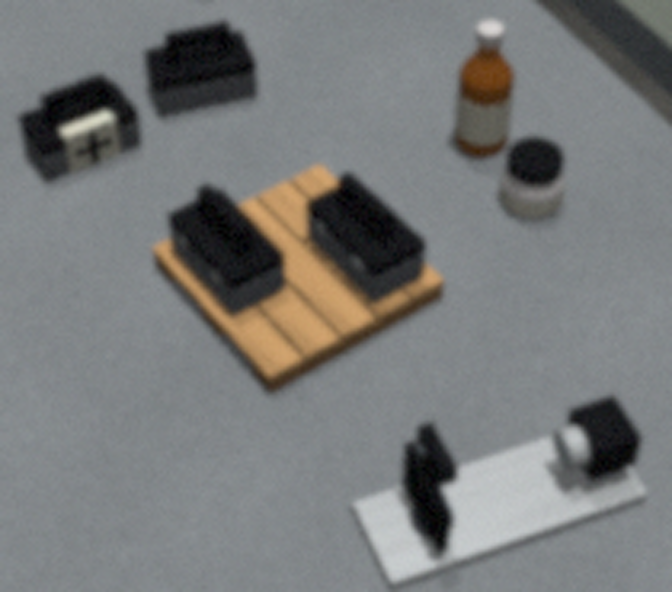

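Points read. In the scene crop the pallet top corners are (14,162), (250,304), (430,146) and (200,38). The marked lid is at (592,295), (684,346), (772,245), and the plain lid at (455,435), (530,505), (684,415). In the side crop the base plate corners are (354,508), (393,582) and (645,492), and the grip bar is about (437,455).

```bash
cat > h.py <<'E'
from rig import ctrl
import cv2,numpy as np
from scipy.spatial.transform import Rotation as R
np.set_printoptions(precision=4,suppress=True)
def ray(K,T,px,z):
    d=T[:3,:3]@np.linalg.solve(K,[px[0],px[1],1]);o=T[:3,3]
    return o+d*(z-o[2])/d[2]
def fixed(n,px,z):
    m=ctrl.camera_model(n);return ray(m["K"],m["cam_to_world"],px,z)
def wristT(o):
    T=np.eye(4);T[:3,:3]=R.from_rotvec(o["orientation"]).as_matrix();T[:3,3]=o["ee_pos"]
    return T@ctrl.camera_model("wrist")["T_tool_cam"]
E
python3 - <<'E'
from h import *
S=lambda p,z:fixed("scene",(280+p[0]/3.8,185+p[1]/3.8),z)
D=lambda p,z:fixed("side",(220+p[0]/3.2,135+p[1]/3.2),z)
P=lambda n,f,l,z:print(n,*[f(p,z)[:2] for p in l])
P("palS",S,[(14,162),(250,304),(430,146),(200,38)],.025)
P("palD",D,[(155,252),(273,378),(442,285),(320,166)],.025)
P("mark",S,[(592,295),(684,346),(772,245)],.05)
P("plain",S,[(455,435),(530,505),(684,415)],.05)
P("base",D,[(354,508),(393,582),(645,492)],.012)
P("grip",D,[(437,455)],.113)
P("markD label mid lid edge",D,[(90,128)],.05)
print(np.degrees(R.from_rotvec(ctrl.get_obs()["orientation"]).as_matrix()))
E
```

```text
palS [ 0.6291 -0.084 ] [0.6099 0.1156] [0.4104 0.0919] [ 0.4339 -0.1058]
palD [0.4069 0.0768] [ 0.4331 -0.1164] [ 0.6233 -0.0948] [0.603 0.105]
mark [0.4788 0.2602] [0.4758 0.3175] [0.3625 0.3081]
plain [0.6205 0.2718] [0.629  0.3246] [0.5205 0.3445]
base [ 0.4317 -0.2636] [ 0.4236 -0.3406] [ 0.6527 -0.3697]
grip [ 0.4773 -0.3127]
markD label mid lid edge [0.4143 0.2458]
[[-54.4638  17.7905  -0.0138]
 [ 17.7905  54.4638  -0.0541]
 [ -0.0037  -0.0557 -57.2958]]
```

Emit:
jog_arm(dr=[[0, 0, 0.025], [0, 0, 0.025], [0, 0, 0.025], [0, 0, 0.025], [0, 0, 0.025], [0, 0, 0.025], [0, 0, 0.025], [0, 0, 0.025]], delta_pos=[[0.46, -0.66, 0.11], [0.46, -0.66, 0.11], [0.46, -0.66, 0.11], [0.46, -0.66, 0.11], [0.46, -0.66, 0.11], [0.46, -0.66, 0.11], [0.46, -0.66, 0.11], [0.46, -0.66, 0.11]], fingers=[0, 0, 0, 0, 0, 0, 0, 0], squeeze=60)

```text
time: 0.87
ee_pos: [0.342, 0.3814, 0.2667]
orientation: [-0.18, -3.136, -0.0]
force: [0.5, 0.9, -0.5]
width: 0.0856
grasp_force: 0.0
```

Emit:
jog_arm(dr=[[0, 0, 0.025], [0, 0, 0.025], [0, 0, 0.025], [0, 0, 0.025], [0, 0, 0.025], [0, 0, 0.025], [0, 0, 0.025], [0, 0, 0.025]], delta_pos=[[0.46, -0.66, 0.11], [0.46, -0.66, 0.11], [0.46, -0.66, 0.11], [0.46, -0.66, 0.11], [0.46, -0.66, 0.11], [0.46, -0.66, 0.11], [0.46, -0.66, 0.11], [0.46, -0.66, 0.11]], fingers=[0, 0, 0, 0, 0, 0, 0, 0])

```text
time: 1.53
ee_pos: [0.4891, 0.1702, 0.302]
orientation: [-0.134, 3.139, 0.0]
force: [1.1, -1.0, 0.0]
width: 0.085
grasp_force: 0.0
```

Run:
```python
from h import *
import pickle
o=ctrl.get_obs();a=ctrl.camera("wrist")[:,:,::-1]
print(o["ee_pos"],o["orientation"],np.abs(o["dq"]).max(),o["time"])
pickle.dump(wristT(o),open("w1.pkl","wb"))
cv2.imwrite("pics/w1.png",cv2.resize(a,(800,500),interpolation=cv2.INTER_CUBIC))
```

```text
[0.4891 0.1702 0.302 ] [-0.1344  3.1386  0.0003] 1.111437576973711 1.5333
```

View pics/w1.png

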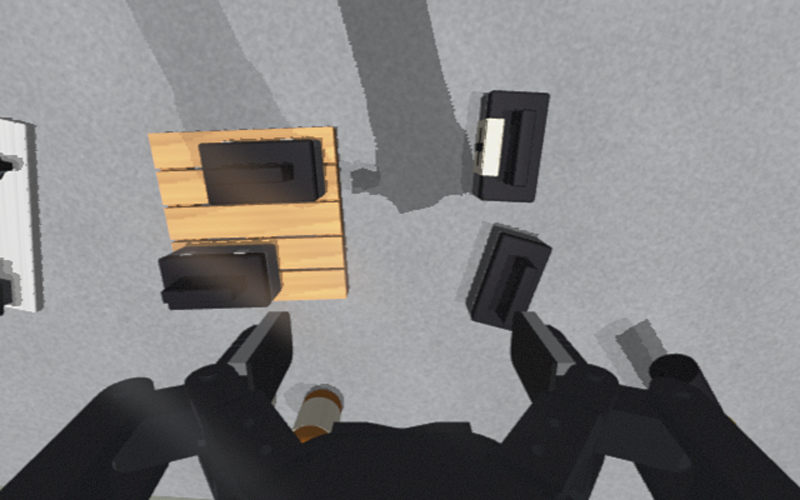

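Wrist view, seen while looking down with the robot at the top: pallet top corners at (149,133), (337,126) and (347,297). The marked lid is at (491,91), (549,95), (537,201), (479,199), and the plain lid at (499,227), (551,247), (519,328). The station plate's right edge runs from (35,124) to (42,311).

Run:
```python
from h import *
import pickle
T=pickle.load(open("w1.pkl","rb"));K=ctrl.camera_model("wrist")["K"]
o=ctrl.get_obs();print(o["ee_pos"],o["orientation"],np.abs(o["dq"]).max(),o["time"])
W=lambda p,z:ray(K,T,(p[0]/1.25,p[1]/1.25),z)
P=lambda n,l,z:print(n,*[W(p,z)[:2] for p in l])
P("pal",[(149,133),(337,126),(347,297)],.025)
P("mark",[(491,91),(549,95),(537,201),(479,199)],.05)
P("mbar",[(516,110),(535,111),(527,186),(505,184)],.084)
P("plain",[(499,227),(551,247),(519,328)],.05)
P("pbar",[(518,256),(539,262)],.084)
P("base",[(35,124),(42,311)],.012)
P("laidfar lid",[(163,255),(272,250),(281,304)],.075)
P("laidnear lid",[(199,143),(318,139),(325,194)],.075)
```

```text
[0.493  0.1637 0.303 ] [-0.1256  3.1356 -0.004 ] 0.20120999885146182 1.5833
pal [ 0.4313 -0.1071] [0.4069 0.0952] [0.6047 0.1148]
mark [0.3619 0.2497] [0.3607 0.3075] [0.4656 0.3153] [0.4687 0.2532]
mbar [0.3808 0.2677] [0.3802 0.2852] [0.4481 0.29  ] [0.448  0.2686]
plain [0.4972 0.2793] [0.5147 0.3403] [0.616  0.3221]
pbar [0.5187 0.2936] [0.5233 0.3161]
base [ 0.4327 -0.2403] [ 0.6627 -0.2742]
laidfar lid [ 0.5515 -0.0727] [0.5364 0.0407] [0.5969 0.0498]
laidnear lid [ 0.435  -0.0278] [0.4217 0.0859] [0.4736 0.094 ]
```

Emit:
jog_arm(dr=[[0, 0, 0], [0, 0, 0], [0, 0, 0], [0, 0, 0], [0, 0, 0], [0, 0, 0], [0, 0, 0], [0, 0, 0]], delta_pos=[[-0.32, 0.49, -0.43], [-0.32, 0.49, -0.43], [-0.32, 0.49, -0.43], [-0.32, 0.49, -0.43], [-0.32, 0.49, -0.43], [-0.32, 0.49, -0.43], [0, 0, 0], [0, 0, 0]], fingers=[0, 0, 0, 0, 0, 0, 0, 0])

```text
time: 2.25
ee_pos: [0.4102, 0.2901, 0.1975]
orientation: [0.137, -3.137, 0.002]
force: [0.8, -0.6, 0.0]
width: 0.0855
grasp_force: 0.0
```

Run:
```python
from h import *
import pickle
o=ctrl.get_obs();a=ctrl.camera("wrist")[:,:,::-1]
print(o["ee_pos"],o["orientation"],np.abs(o["dq"]).max(),o["time"])
pickle.dump(wristT(o),open("w2.pkl","wb"))
cv2.imwrite("pics/w2.png",cv2.resize(a,(800,500),interpolation=cv2.INTER_CUBIC))
```

```text
[0.4102 0.2901 0.1975] [ 0.1367 -3.1366  0.0021] 0.03867748846467105 2.25
```

View pics/w2.png

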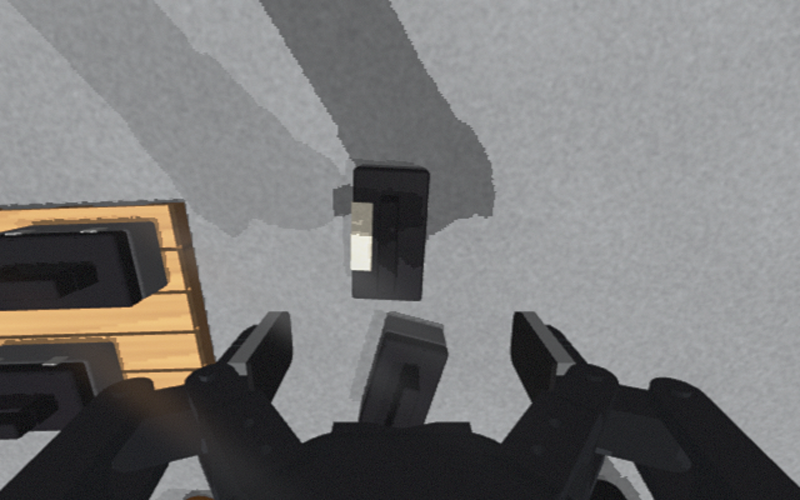

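Run:
```python
from h import *
import pickle
T=pickle.load(open("w2.pkl","rb"));K=ctrl.camera_model("wrist")["K"]
W=lambda p,z:ray(K,T,(p[0]/1.25,p[1]/1.25),z)
P=lambda n,l,z:print(n,*[W(p,z)[:2] for p in l])
l=[(354,167),(429,168),(422,300),(352,298)]
P("mark",l,.05);print(np.mean([W(p,.05) for p in l],0))
P("pal",[(185,201)],.025)
M=R.from_rotvec(ctrl.get_obs()["orientation"]).as_matrix();print(np.degrees(np.arctan2(-M[0,1],M[1,1])))
```

```text
mark [0.3603 0.2504] [0.3561 0.3078] [0.4656 0.3136] [0.4689 0.2543]
[0.4127 0.2816 0.05  ]
pal [0.4028 0.105 ]
4.877848471798371
```

Emit:
jog_arm(dr=[[0, 0, -0.03], [0, 0, 0], [0, 0, 0], [0, 0, 0], [0, 0, 0], [0, 0, 0], [0, 0, 0], [0, 0, 0]], delta_pos=[[0.07, -0.21, -0.5], [0, 0, -0.7], [0, 0, -0.7], [0, 0, -0.7], [0, 0, -0.6], [0, 0, -0.3], [0, 0, 0], [0, 0, 0]], fingers=[0, 0, 0, 0, 0, 0, 0, 0.5])

```text
time: 2.97
ee_pos: [0.4154, 0.2801, 0.0588]
orientation: [-0.083, 3.14, -0.001]
force: [0.4, 0.2, 0.4]
width: 0.0754
grasp_force: 0.0
```

Emit:
jog_arm(dr=[[0, 0, 0], [0, 0, 0], [0, 0, 0], [0, 0, 0], [0, 0, 0], [0, 0, 0], [0, 0, 0], [0, 0, 0]], delta_pos=[[0, 0, 0], [0, 0, 0], [0, 0, 0], [0, 0, 0], [0, 0, 0], [0, 0, 0], [0, 0, 0], [0, 0, 0]], fingers=[1, 1, 1, 1, 1, 1, 1, 1])

```text
time: 3.63
ee_pos: [0.4148, 0.281, 0.059]
orientation: [-0.085, 3.14, 0.001]
force: [-0.6, -2.1, 6.0]
width: 0.0127
grasp_force: 62.3
```

Emit:
jog_arm(dr=[[0, 0, 0], [0, 0, 0], [0, 0, 0], [0, 0, 0], [0, 0, 0.005], [0, 0, 0.005], [0, 0, 0.005], [0, 0, 0.005]], delta_pos=[[0, 0, 0.5], [0, 0, 0.9], [0, 0, 0.9], [0, 0, 0.7], [0.17, -0.6, 0.5], [0.17, -0.72, 0], [0.17, -0.72, 0], [0.17, -0.72, 0]], fingers=[1, 1, 1, 1, 1, 1, 1, 1])

```text
time: 4.3
ee_pos: [0.4415, 0.1693, 0.1986]
orientation: [-0.118, 3.139, 0.0]
force: [0.4, 0.9, -3.4]
width: 0.0131
grasp_force: 60.9
```

Emit:
jog_arm(dr=[[0, 0, 0.005], [0, 0, 0.005], [0, 0, 0.005], [0, 0, 0.005], [0, 0, 0.005], [0, 0, 0.005], [0, 0, 0.005], [0, 0, 0.005]], delta_pos=[[0.17, -0.72, 0], [0.17, -0.72, 0], [0.17, -0.72, 0], [0.17, -0.72, 0], [0.17, -0.72, 0], [0.17, -0.72, 0], [0.17, -0.72, 0], [0.15, -0.6, 0]], fingers=[1, 1, 1, 1, 1, 1, 1, 1])

```text
time: 4.97
ee_pos: [0.4949, -0.0573, 0.1982]
orientation: [0.178, -3.136, 0.001]
force: [1.1, 0.0, -3.3]
width: 0.0128
grasp_force: 60.9
```

Emit:
jog_arm(dr=[[0, 0, 0], [0, 0, 0], [0, 0, 0], [0, 0, 0], [0, 0, 0], [0, 0, 0], [0, 0, 0], [0, 0, 0]], delta_pos=[[0, 0, 0], [0, 0, 0], [0, 0, 0], [0, 0, 0], [0, 0, 0], [0, 0, 0], [0, 0, 0], [0, 0, 0]], fingers=[1, 1, 1, 1, 1, 1, 1, 1])

```text
time: 5.63
ee_pos: [0.4953, -0.0547, 0.1985]
orientation: [-0.18, 3.136, 0.0]
force: [-0.3, 0.6, -2.6]
width: 0.0128
grasp_force: 60.9
```

Run:
```python
from h import *
import pickle
o=ctrl.get_obs();a=ctrl.camera("wrist")[:,:,::-1]
print(o["ee_pos"],o["orientation"],np.abs(o["dq"]).max(),o["time"])
pickle.dump(wristT(o),open("w3.pkl","wb"))
cv2.imwrite("pics/w3.png",cv2.resize(a,(800,500),interpolation=cv2.INTER_CUBIC))
```

```text
[ 0.4953 -0.0547  0.1985] [-0.1805  3.1364  0.0002] 0.0030165329863523793 5.6333
```

View pics/w3.png

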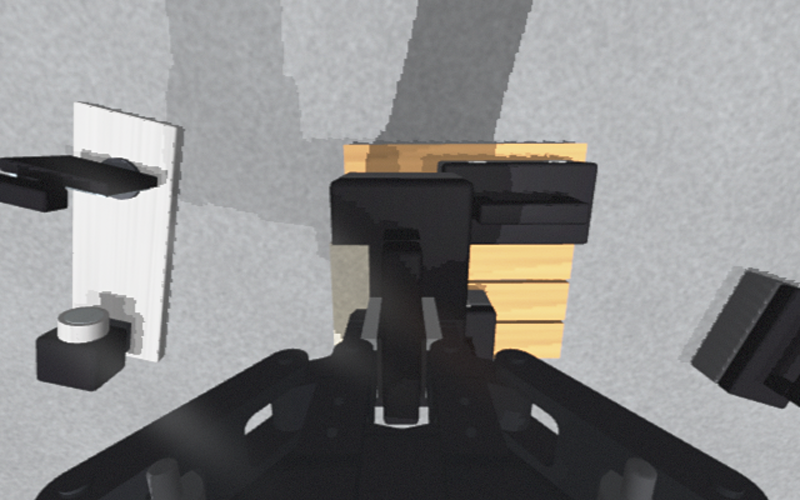

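The held case (lid edge (331,181)–(471,181)) sits parallel with the pallet edge (344,143)–(587,143). laid_back's lid is at (440,162), (597,163), (589,242). The station plate is at (74,102), (181,127), (160,360), and the spindle disc is near (124,178).

Run:
```python
from h import *
import pickle
T=pickle.load(open("w3.pkl","rb"));K=ctrl.camera_model("wrist")["K"]
W=lambda p,z:ray(K,T,(p[0]/1.25,p[1]/1.25),z)
P=lambda n,l,z:print(n,*[W(p,z)[:2] for p in l])
P("pal",[(344,143),(587,143),(561,358)],.025)
P("held lid near",[(331,181),(471,181)],.1895)
P("laidback lid",[(440,162),(597,163),(589,242)],.075)
P("base",[(74,102),(181,127),(160,360)],.012)
P("disc",[(124,178)],.012)
P("plain",[(755,268),(690,358)],.0)
P("plainlid",[(784,282),(719,386)],.05)
```

```text
pal [ 0.4305 -0.1081] [0.4077 0.0901] [0.6067 0.1156]
held lid near [ 0.4433 -0.0881] [ 0.4368 -0.0318]
laidback lid [ 0.4348 -0.033 ] [0.4229 0.0765] [0.4796 0.0855]
base [ 0.4236 -0.3351] [ 0.4334 -0.2478] [ 0.6626 -0.2802]
disc [ 0.4821 -0.2996]
plain [0.5019 0.2941] [0.6056 0.264 ]
plainlid [0.4999 0.2709] [0.6045 0.2524]
```

Emit:
jog_arm(dr=[[0, 0, 0], [0, 0, 0], [0, 0, 0], [0, 0, 0], [0, 0, 0], [0, 0, 0], [0, 0, 0], [0, 0, 0]], delta_pos=[[-0.03, -0.13, -0.2], [0, 0, -0.5], [0, 0, -0.5], [0, 0, -0.35], [0, 0, -0.25], [0, 0, -0.25], [0, 0, -0.25], [0, 0, -0.2]], fingers=[1, 1, 1, 1, 1, 1, 1, 1])

```text
time: 6.35
ee_pos: [0.4942, -0.0604, 0.0977]
orientation: [-0.179, 3.136, -0.0]
force: [-0.0, -0.5, -2.3]
width: 0.013
grasp_force: 60.9
```

Emit:
jog_arm(dr=[[0, 0, 0], [0, 0, 0], [0, 0, 0], [0, 0, 0], [0, 0, 0], [0, 0, 0], [0, 0, 0], [0, 0, 0]], delta_pos=[[0, 0, -0.12], [0, 0, -0.12], [0, 0, -0.1], [0, 0, 0], [0, 0, 0], [0, 0, 0], [0, 0, 0], [0, 0, 0]], fingers=[1, 1, 1, 1, 1, 1, 1, 1])

```text
time: 7.02
ee_pos: [0.4943, -0.0602, 0.0852]
orientation: [-0.179, 3.136, 0.0]
force: [-0.0, 0.7, -2.5]
width: 0.0127
grasp_force: 60.9
```

Emit:
jog_arm(dr=[[0, 0, 0], [0, 0, 0], [0, 0, 0], [0, 0, 0], [0, 0, 0], [0, 0, 0], [0, 0, 0], [0, 0, 0]], delta_pos=[[0, 0, -0.04], [0, 0, 0], [0, 0, 0], [0, 0, 0], [0, 0, 0], [0, 0, 0], [0, 0, 0], [0, 0, 0]], fingers=[1, 1, 0.3, 0.3, 0.3, 0.3, 0.3, 0.3])

```text
time: 7.68
ee_pos: [0.4942, -0.0603, 0.0833]
orientation: [-0.179, 3.136, 0.0]
force: [-0.6, -0.3, 0.7]
width: 0.0598
grasp_force: 0.0
```

Emit:
jog_arm(dr=[[0, 0, 0], [0, 0, 0], [0, 0, 0], [0, 0, -0.023], [0, 0, -0.023], [0, 0, -0.023], [0, 0, -0.023], [0, 0, -0.023]], delta_pos=[[0, 0, 0.6], [0, 0, 1], [0, 0, 0.9], [0.12, 0.6, 0.4], [0.12, 0.8, 0], [0.12, 0.8, 0], [0.12, 0.8, 0], [0.12, 0.8, 0]], fingers=[0.3, 0, 0, 0, 0, 0, 0, 0])

```text
time: 8.35
ee_pos: [0.5182, 0.0932, 0.1996]
orientation: [0.004, 3.141, 0.001]
force: [0.3, 0.2, -0.6]
width: 0.0855
grasp_force: 0.0
```

Emit:
jog_arm(dr=[[0, 0, -0.023], [0, 0, -0.023], [0, 0, -0.023], [0, 0, -0.023], [0, 0, -0.023], [0, 0, -0.023], [0, 0, -0.023], [0, 0, -0.02]], delta_pos=[[0.13, 0.8, 0], [0.13, 0.8, 0], [0.13, 0.8, 0], [0.13, 0.8, 0], [0.13, 0.8, 0], [0.13, 0.8, 0], [0.13, 0.4, 0], [0, 0, 0]], fingers=[0, 0, 0, 0, 0, 0, 0, 0])

```text
time: 9.02
ee_pos: [0.5538, 0.3051, 0.1985]
orientation: [-0.278, -3.129, -0.003]
force: [-1.1, 0.1, 0.3]
width: 0.0856
grasp_force: 0.0
```

Run:
```python
from h import *
import pickle
ctrl.camera("side");ctrl.camera("side");ctrl.camera("side")
o=ctrl.get_obs();a=ctrl.camera("wrist")[:,:,::-1]
print(o["ee_pos"],o["orientation"],np.abs(o["dq"]).max(),o["time"])
pickle.dump(wristT(o),open("w4.pkl","wb"))
cv2.imwrite("pics/w4.png",cv2.resize(a,(800,500),interpolation=cv2.INTER_CUBIC))
```

```text
[0.5544 0.2987 0.1989] [-0.2852 -3.1282  0.002 ] 0.016935753140686665 9.1667
```

View pics/w4.png

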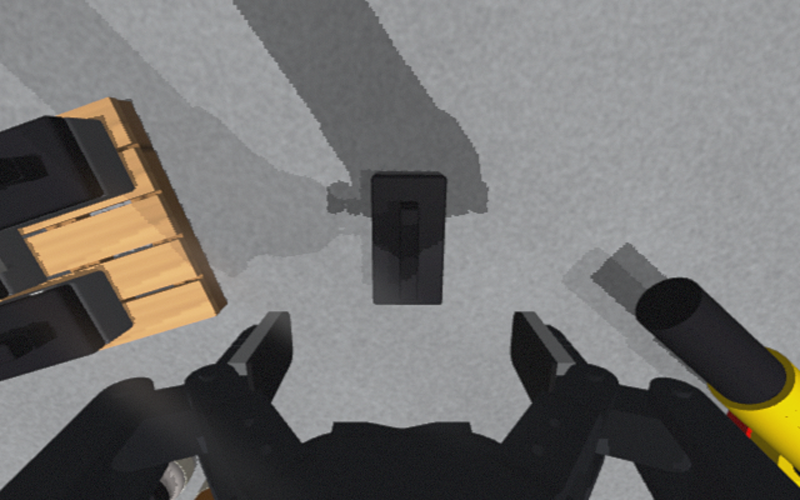

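Plain lid corners at (371,174), (447,174), (442,304), (373,304), aligned with the tool.

Run:
```python
from h import *
import pickle
T=pickle.load(open("w4.pkl","rb"));K=ctrl.camera_model("wrist")["K"]
W=lambda p,z:ray(K,T,(p[0]/1.25,p[1]/1.25),z)
l=[(371,174),(447,174),(442,304),(373,304)]
print([W(p,.05)[:2] for p in l],np.mean([W(p,.05) for p in l],0))
print(W((110,98),.025),W((220,313),.025))
```

```text
[array([0.5033, 0.2855]), array([0.514 , 0.3434]), array([0.6214, 0.323 ]), array([0.6107, 0.2649])] [0.5623 0.3042 0.05  ]
[0.4088 0.0907 0.025 ] [0.6044 0.1179 0.025 ]
```

Emit:
jog_arm(dr=[[0, 0, 0], [0, 0, 0], [0, 0, 0], [0, 0, 0], [0, 0, 0], [0, 0, 0], [0, 0, 0], [0, 0, 0]], delta_pos=[[0.2, 0.14, -0.5], [0, 0, -0.7], [0, 0, -0.7], [0, 0, -0.7], [0, 0, -0.6], [0, 0, -0.3], [0, 0, 0], [0, 0, 0]], fingers=[0, 0, 0, 0, 0, 0, 0, 0.5])

```text
time: 9.88
ee_pos: [0.5629, 0.3044, 0.0598]
orientation: [-0.287, -3.128, 0.001]
force: [0.2, -0.5, 1.0]
width: 0.0758
grasp_force: 0.0
```

Emit:
jog_arm(dr=[[0, 0, 0], [0, 0, 0], [0, 0, 0], [0, 0, 0], [0, 0, 0], [0, 0, 0], [0, 0, 0], [0, 0, 0]], delta_pos=[[0, 0, 0], [0, 0, 0], [0, 0, 0], [0, 0, 0], [0, 0, 0], [0, 0, 0], [0, 0, 0], [0, 0, 0]], fingers=[1, 1, 1, 1, 1, 1, 1, 1])

```text
time: 10.55
ee_pos: [0.5627, 0.3052, 0.0598]
orientation: [0.285, 3.128, 0.0]
force: [-1.7, -2.3, 5.3]
width: 0.0128
grasp_force: 62.1
```

Emit:
jog_arm(dr=[[0, 0, 0], [0, 0, 0], [0, 0, 0], [0, 0, 0.03], [0, 0, 0.03], [0, 0, 0.03], [0, 0, 0.03], [0, 0, 0.03]], delta_pos=[[0, 0, 0.5], [0, 0, 0.9], [0, 0, 0.9], [-0.04, -0.5, 0.6], [-0.04, -0.6, 0], [-0.04, -0.6, 0], [-0.04, -0.6, 0], [-0.04, -0.6, 0]], fingers=[1, 1, 1, 1, 1, 1, 1, 1])

```text
time: 11.22
ee_pos: [0.5539, 0.1884, 0.1749]
orientation: [-0.047, -3.141, 0.0]
force: [0.1, 0.8, -2.1]
width: 0.0129
grasp_force: 61.0
```

Emit:
jog_arm(dr=[[0, 0, 0.03], [0, 0, 0.03], [0, 0, 0.03], [0, 0, 0.03], [0, 0, 0.026], [0, 0, 0], [0, 0, 0], [0, 0, 0]], delta_pos=[[-0.05, -0.6, 0], [-0.05, -0.6, 0], [-0.05, -0.6, 0], [-0.05, -0.6, 0], [-0.04, -0.5, 0], [0, -0.18, 0], [0, 0, 0], [0, 0, 0]], fingers=[1, 1, 1, 1, 1, 1, 1, 1])

```text
time: 11.88
ee_pos: [0.5449, 0.0668, 0.1751]
orientation: [0.178, -3.136, -0.001]
force: [0.6, 1.1, -1.8]
width: 0.0128
grasp_force: 61.0
```

Emit:
jog_arm(dr=[[0, 0, 0], [0, 0, 0], [0, 0, 0], [0, 0, 0], [0, 0, 0], [0, 0, 0], [0, 0, 0], [0, 0, 0]], delta_pos=[[0, 0, 0], [0, 0, 0], [0, 0, 0], [0, 0, 0], [0, 0, 0], [0, 0, 0], [0, 0, 0], [0, 0, 0]], fingers=[1, 1, 1, 1, 1, 1, 1, 1])

```text
time: 12.55
ee_pos: [0.5449, 0.0661, 0.1753]
orientation: [-0.179, 3.136, 0.0]
force: [-0.0, 0.4, -2.7]
width: 0.0124
grasp_force: 61.0
```

Run:
```python
from h import *
import pickle
o=ctrl.get_obs();a=ctrl.camera("wrist")[:,:,::-1]
print(o["ee_pos"],o["orientation"],np.abs(o["dq"]).max(),o["time"])
pickle.dump(wristT(o),open("w5.pkl","wb"))
cv2.imwrite("pics/w5.png",cv2.resize(a,(800,500),interpolation=cv2.INTER_CUBIC))
```

```text
[0.5449 0.0661 0.1753] [-0.1792  3.1365  0.0001] 0.0016770334796581212 12.55
```

View pics/w5.png

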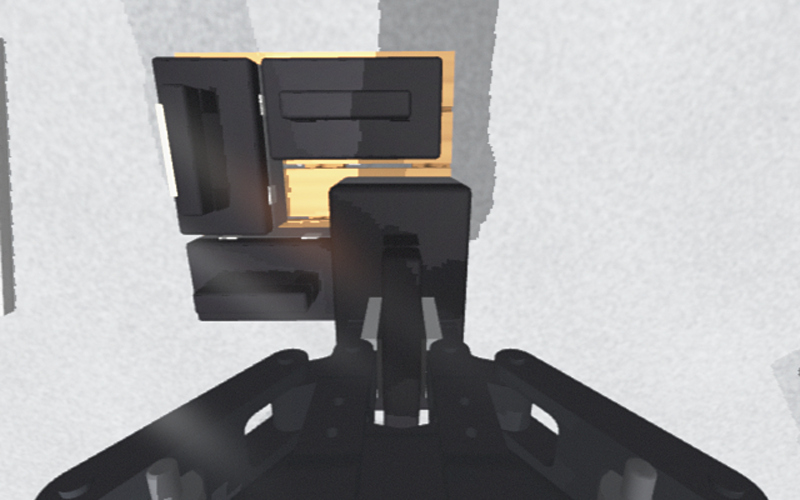

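The marked case sits in its place with the label to the mirror side: lid (154,59), (257,62), (270,235), (181,233). laid_back's lid is at (262,60), (441,58), (440,158), (273,159), and the held lid's near edge runs (330,188)–(471,188).

Run:
```python
from h import *
import pickle
T=pickle.load(open("w5.pkl","rb"));K=ctrl.camera_model("wrist")["K"]
c,s=np.cos(.114),np.sin(.114)
def L(p,z):
    d=ray(K,T,(p[0]/1.25,p[1]/1.25),z)[:2]-[.519,.004];return np.array([c*d[0]+s*d[1],-s*d[0]+c*d[1]])*1000
P=lambda n,l,z:print(n,*[L(p,z).round(1) for p in l])
P("marked",[(154,59),(257,62),(270,235),(181,233)],.075)
P("lback",[(262,60),(441,58),(440,158),(273,159)],.075)
P("pal",[(175,53),(455,52)],.025)
P("held",[(330,188),(471,188)],.1655)
P("lfront",[(188,240),(199,320)],.075)
```

```text
marked [-85.7 -87.1] [-84. -26.] [ 22.1 -28.7] [ 20.6 -88.6]
lback [-85.1 -22.9] [-86.1  83.7] [-28.4  84.7] [-27.8 -21.8]
pal [ -99.5 -101.5] [-100.    98.5]
held [-19.8  30.8] [-19.7  88.5]
lfront [ 25.5 -84.7] [ 85.2 -86.3]
```

Emit:
jog_arm(dr=[[0, 0, 0], [0, 0, 0], [0, 0, 0], [0, 0, 0], [0, 0, 0], [0, 0, 0], [0, 0, 0], [0, 0, 0]], delta_pos=[[-0.05, -0.04, -0.3], [0, 0, -0.4], [0, 0, -0.4], [0, 0, -0.3], [0, 0, -0.25], [0, 0, -0.2], [0, 0, -0.15], [0, 0, -0.1]], fingers=[1, 1, 1, 1, 1, 1, 1, 1])

```text
time: 13.27
ee_pos: [0.5429, 0.0645, 0.0908]
orientation: [0.179, -3.136, 0.0]
force: [0.2, 0.2, -2.7]
width: 0.0128
grasp_force: 61.0
```

Emit:
jog_arm(dr=[[0, 0, 0], [0, 0, 0], [0, 0, 0], [0, 0, 0], [0, 0, 0], [0, 0, 0], [0, 0, 0], [0, 0, 0]], delta_pos=[[0, 0, -0.08], [0, 0, -0.06], [0, 0, 0], [0, 0, 0], [0, 0, 0], [0, 0, 0], [0, 0, 0], [0, 0, 0]], fingers=[1, 1, 1, 1, 1, 1, 1, 1])

```text
time: 13.93
ee_pos: [0.543, 0.0645, 0.0859]
orientation: [-0.179, 3.136, 0.0]
force: [0.3, -0.1, -1.7]
width: 0.0129
grasp_force: 61.0
```

Emit:
jog_arm(dr=[[0, 0, 0], [0, 0, 0], [0, 0, 0], [0, 0, 0], [0, 0, 0], [0, 0, 0], [0, 0, 0], [0, 0, 0]], delta_pos=[[0, 0, -0.04], [0, 0, 0], [0, 0, 0], [0, 0, 0], [0, 0, 0], [0, 0, 0], [0, 0, 0], [0, 0, 0]], fingers=[1, 1, 0.3, 0.3, 0.3, 0.3, 0.3, 0.3])

```text
time: 14.6
ee_pos: [0.5429, 0.0645, 0.0841]
orientation: [0.179, -3.136, -0.0]
force: [-0.5, -1.0, 1.0]
width: 0.0599
grasp_force: 0.0
```

Run:
```python
from h import *
import pickle
# station estimate from base corners: w3 & side view
T=pickle.load(open("w3.pkl","rb"));K=ctrl.camera_model("wrist")["K"]
W=lambda p,z:ray(K,T,(p[0]/1.25,p[1]/1.25),z)[:2]
D=lambda p,z:fixed("side",(220+p[0]/3.2,135+p[1]/3.2),z)[:2]
# side: camera body top corners/lens, mirror top, bar ends
print("bar side",D((427,430),.113),D((447,470),.113),"glass frame top",D((410,448),.08))
print("lens side",D((572,445),.05),"lens w3",W((83,322),.05),"cambox w3 top",W((38,335),.07),W((92,390),.07),W((130,330),.07))
print("mirror w3: bar",W((0,170),.113),W((68,190),.113),W((66,208),.095),"frame top right",W((160,180),.079),W((128,196),.079))
print("marked cross", )
```

```text
bar side [ 0.4833 -0.2882] [ 0.4764 -0.3286] glass frame top [ 0.4762 -0.2761]
lens side [ 0.6077 -0.3209] lens w3 [ 0.6048 -0.3189] cambox w3 top [ 0.6087 -0.3392] [ 0.6572 -0.3015] [ 0.5955 -0.2641]
mirror w3: bar [ 0.4685 -0.3006] [ 0.476  -0.2614] [ 0.4924 -0.2801] frame top right [ 0.4691 -0.2263] [ 0.483  -0.2495]
marked cross
```

Emit:
jog_arm(dr=[[0, 0, 0], [0, 0, 0], [0, 0, 0], [0, 0, 0], [0, 0, 0], [0, 0, 0], [0, 0, 0], [0, 0, 0]], delta_pos=[[0, 0, 0.4], [0, 0, 0.8], [0, 0, 0.9], [0, 0, 0.9], [0, 0, 0], [0, 0, 0], [0, 0, 0], [0, 0, 0]], fingers=[0.3, 0, 0, 0, 0, 0, 0, 0])

```text
time: 15.27
ee_pos: [0.542, 0.0644, 0.2027]
orientation: [0.179, -3.134, 0.001]
force: [1.0, -0.7, -0.1]
width: 0.0856
grasp_force: 0.0
```

Run:
```python
from h import *
import pickle
o=ctrl.get_obs();print(o["joint_positions"],o["ee_pos"],o["time"])
cv2.imwrite("pics/w6.png",cv2.resize(ctrl.camera("wrist")[:,:,::-1],(800,500)))
pickle.dump(wristT(o),open("w6.pkl","wb"))
```

```text
[-0.4241  0.3073  0.271   1.8376 -0.0956  1.0117  1.5709] [0.542  0.0644 0.2027] 15.2667
```

Emit:
jog_arm(dr=[[0, 0, -0.113], [0, 0, -0.113], [0, 0, -0.113], [0, 0, -0.113], [0, 0, -0.113], [0, 0, -0.113], [0, 0, -0.113], [0, 0, -0.113]], delta_pos=[[-0.09, -0.57, 0], [-0.09, -0.57, 0], [-0.09, -0.57, 0], [-0.09, -0.57, 0], [-0.09, -0.57, 0], [-0.09, -0.57, 0], [-0.09, -0.57, 0], [-0.09, -0.57, 0]], fingers=[0, 0, 0, 0, 0, 0, 0, 0])

```text
time: 15.98
ee_pos: [0.5132, -0.1189, 0.2029]
orientation: [-1.216, -2.895, 0.002]
force: [0.7, 0.4, -0.4]
width: 0.0856
grasp_force: 0.0
```

Emit:
jog_arm(dr=[[0, 0, -0.113], [0, 0, -0.113], [0, 0, -0.113], [0, 0, -0.113], [0, 0, -0.113], [0, 0, -0.113], [0, 0, -0.113], [0, 0, -0.113]], delta_pos=[[-0.1, -0.57, 0], [-0.1, -0.57, 0], [-0.1, -0.57, 0], [-0.1, -0.57, 0], [-0.1, -0.57, 0], [-0.1, -0.57, 0], [-0.1, -0.57, 0], [-0.1, -0.57, 0]], fingers=[0, 0, 0, 0, 0, 0, 0, 0])

```text
time: 16.65
ee_pos: [0.4813, -0.3011, 0.2029]
orientation: [-2.358, -2.073, 0.002]
force: [0.5, -0.1, -0.1]
width: 0.0853
grasp_force: 0.0
```

Emit:
jog_arm(dr=[[0, 0, 0], [0, 0, 0], [0, 0, 0], [0, 0, 0], [0, 0, 0], [0, 0, 0], [0, 0, 0], [0, 0, 0]], delta_pos=[[0, 0, 0], [0, 0, 0], [0, 0, 0], [0, 0, 0], [0, 0, 0], [0, 0, 0], [0, 0, 0], [0, 0, 0]], fingers=[0, 0, 0, 0, 0, 0, 0, 0])

```text
time: 17.32
ee_pos: [0.4823, -0.2999, 0.2042]
orientation: [2.353, 2.082, 0.0]
force: [-0.7, 0.1, -0.4]
width: 0.0857
grasp_force: 0.0
```

Run:
```python
from h import *
import pickle
o=ctrl.get_obs();a=ctrl.camera("wrist")[:,:,::-1]
M=R.from_rotvec(o["orientation"]).as_matrix()
print(o["ee_pos"],"tool y dir deg",np.degrees(np.arctan2(M[1,1],M[0,1])),o["joint_positions"],o["time"])
pickle.dump(wristT(o),open("w7.pkl","wb"))
b=cv2.imread("pics/w6.png")
top=cv2.resize(b[:350],(480,210),interpolation=cv2.INTER_AREA)
z=np.zeros((600,640,3),np.uint8);z[:400]=a;z[400:600,:457]=cv2.resize(b[:350],(457,200),interpolation=cv2.INTER_AREA)
cv2.imwrite("pics/w7.png",z)
```

```text
[ 0.4823 -0.2999  0.2042] tool y dir deg -7.003268657537609 [-0.0985  0.4085  0.7596  1.8078 -0.3207  1.0524  0.6592] 17.3167
```

View pics/w7.png

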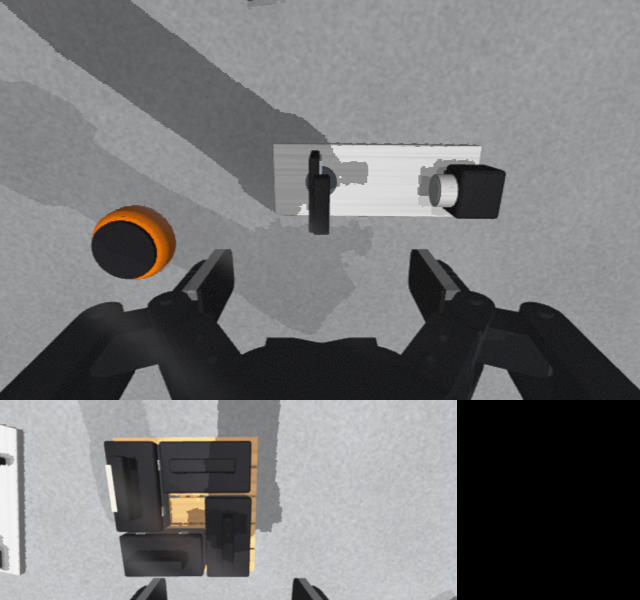

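The layer is complete (lower panel). Upper panel: the bar's top spans (309–330, 175–235) with its middle near (320,204). The plate corners are (275,145), (481,146) and (275,212), and the lens is at (434,190).

Run:
```python
from h import *
import pickle
T=pickle.load(open("w7.pkl","rb"));K=ctrl.camera_model("wrist")["K"]
W=lambda p,z:ray(K,T,p,z)[:2]
pl=[W(p,.012) for p in [(275,145),(481,147),(275,212)]];print("base",pl)
d=pl[1]-pl[0];print("yaw",np.degrees(np.arctan2(d[1],d[0])))
b=[W(p,.113) for p in [(310,176),(330,176),(330,235),(311,235)]];print("bar",b,np.mean(b,0))
print("lens",W((431,190),.05))
for sp in (np.mean(b,0),np.array([.482,-.299])):
  m=np.array([.4972,-.0866])-sp; a=np.degrees(np.arctan2(m[1],m[0]));
  for y in(-7.7,-6.7): print(sp,"mark dir",a,"normal world",(a+y)/2)
```

```text
base [array([ 0.4365, -0.2545]), array([ 0.665, -0.285]), array([ 0.4234, -0.3323])]
yaw -7.592808562163409
bar [array([ 0.4769, -0.2745]), array([ 0.4928, -0.2764]), array([ 0.487 , -0.3272]), array([ 0.4709, -0.3252])] [ 0.4819 -0.3008]
lens [ 0.5952 -0.3167]
[ 0.4819 -0.3008] mark dir 85.91321288169866 normal world 39.106606440849326
[ 0.4819 -0.3008] mark dir 85.91321288169866 normal world 39.606606440849326
[ 0.482 -0.299] mark dir 85.90671515536091 normal world 39.103357577680455
[ 0.482 -0.299] mark dir 85.90671515536091 normal world 39.603357577680455
```

Emit:
jog_arm(dr=[[0, 0, 0], [0, 0, 0], [0, 0, 0], [0, 0, 0], [0, 0, 0], [0, 0, 0], [0, 0, 0], [0, 0, 0]], delta_pos=[[0, -0.01, -0.4], [0, 0, -0.6], [0, 0, -0.6], [0, 0, -0.6], [0, 0, -0.4], [0, 0, -0.3], [0, 0, 0], [0, 0, 0]], fingers=[0, 0, 0, 0, 0, 0, 0, 0.5], squeeze=40)

```text
time: 18.03
ee_pos: [0.4821, -0.3009, 0.0881]
orientation: [-2.354, -2.08, 0.001]
force: [-0.3, 0.1, -0.1]
width: 0.0755
grasp_force: 0.0
```

Emit:
jog_arm(dr=[[0, 0, 0], [0, 0, 0], [0, 0, 0], [0, 0, 0], [0, 0, 0], [0, 0, 0], [0, 0, 0], [0, 0, 0]], delta_pos=[[0, 0, 0], [0, 0, 0], [0, 0, 0], [0, 0, 0], [0, 0, 0], [0, 0, 0], [0, 0, 0], [0, 0, 0]], fingers=[1, 1, 1, 1, 1, 1, 1, 1])

```text
time: 18.7
ee_pos: [0.4816, -0.3007, 0.0888]
orientation: [-2.353, -2.08, -0.0]
force: [-2.4, 1.0, 8.4]
width: 0.0151
grasp_force: 39.3
```

Emit:
jog_arm(dr=[[0, 0, 0.04], [0, 0, 0.06], [0, 0, 0.06], [0, 0, 0.06], [0, 0, 0.06], [0, 0, 0.06], [0, 0, 0.06], [0, 0, 0.06]], delta_pos=[[0, 0, 0], [0, 0, 0], [0, 0, 0], [0, 0, 0], [0, 0, 0], [0, 0, 0], [0, 0, 0], [0, 0, 0]], fingers=[1, 1, 1, 1, 1, 1, 1, 1])

```text
time: 19.37
ee_pos: [0.4808, -0.3012, 0.0888]
orientation: [-1.814, -2.563, 0.001]
force: [-5.6, 0.6, 9.1]
width: 0.0151
grasp_force: 39.0
```

Emit:
jog_arm(dr=[[0, 0, 0.06], [0, 0, 0.06], [0, 0, 0.06], [0, 0, 0.06], [0, 0, 0.06], [0, 0, 0.045], [0, 0, 0], [0, 0, 0]], delta_pos=[[0, 0, 0], [0, 0, 0], [0, 0, 0], [0, 0, 0], [0, 0, 0], [0, 0, 0], [0, 0, 0], [0, 0, 0]], fingers=[1, 1, 1, 1, 1, 1, 1, 1])

```text
time: 20.03
ee_pos: [0.4803, -0.3018, 0.0888]
orientation: [-1.351, -2.834, 0.002]
force: [-6.9, -0.3, 8.9]
width: 0.0147
grasp_force: 39.1
```

Run:
```python
from h import *
import pickle
o=ctrl.get_obs()
M=R.from_rotvec(o["orientation"]).as_matrix()
print(o["ee_pos"],"tool y dir deg",np.degrees(np.arctan2(M[1,1],M[0,1])),o["force"],o["moment"],o["width"],o["grasp_force"],o["time"])
```

```text
[ 0.4803 -0.3018  0.0888] tool y dir deg 39.01524948916753 [-6.9412 -0.2621  8.8895] [-0.3567  1.7203 -0.027 ] 0.014746339195579307 39.09767210483551 20.0333
```

Emit:
jog_arm(dr=[[0, 0, 0.002], [0, 0, 0], [0, 0, 0], [0, 0, 0], [0, 0, 0], [0, 0, 0], [0, 0, 0], [0, 0, 0]], delta_pos=[[0, 0, 0], [0, 0, 0], [0, 0, 0], [0, 0, 0], [0, 0, 0], [0, 0, 0], [0, 0, 0], [0, 0, 0]], fingers=[1, 1, 1, 1, 1, 1, 1, 1])

```text
time: 20.7
ee_pos: [0.4803, -0.3018, 0.0888]
orientation: [-1.349, -2.835, 0.002]
force: [-7.6, -0.3, 8.9]
width: 0.0147
grasp_force: 39.0
```

```bash
python3 -c "
from rig import ctrl
print(ctrl.hand_in())"
```

```text
the job is handed in; nothing more can be done
None
```

I handed the job in at 20.7 s of the 51 s allowed; no verdict came back. Both cases are laid with the cross towards the mirror, and the gripper holds the mirror at about 39° in the world frame, which my measurements put on the cross.

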